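Hang the parts bin on the louvered panel and stock it

TASK

Hang the empty white bin that stands on the bench on the top rail of the louvered panel, in the free stretch beside the bin already hanging there, with its lip hooked squarely over the rail, and let go of it. Then stand the tall bottle upright on the floor of the bin you hung, setting it down gently instead of dropping it. Do not tip the bottle over or disturb the other hanging bin or the jar.

Things in the scene. Friction and masses are not known exactly. Their poses are not given: they have to be found in the camera images.
- bin_center (a point): Centre of the empty white bin on the bench, half-way up. 120 mm deep (x), 64 wide (y), 80 high (z), 0.18 kg, walls and floor 4, open top. Front (-x) wall only 45 high with blank brown card, other walls 80. Lip behind (+x) the back wall, full width: 4 mm ledge level with the rim, 16 mm long, ending in a 4 mm flange turned down; slot between wall and flange 12 wide, 14 deep. Grip across the width from above.
- bin_lip (a point): On the empty bin: middle of the lower edge of the lip's down-turned flange, 74 mm behind (+x) and 22 mm above the bin's centre; the ledge's underside is 14 mm above this point. Axes: the bin's own (x to the back, y across the width, z up).
- rail_top (a point): Mid-length, mid-thickness point on the top edge of the panel's uppermost rail, 190 mm above the bench. y along the rail, -x out of the panel's front, z up. The rail is an upright tongue 5 mm thick, 360 long, 20 high above its trough, with 21 mm from its back to the sheet. A bin hung on it faces as the panel (same axes), ledge on the tongue's edge, its centre 66 mm in front of and 36 below this edge.
- panel: Grey free-standing louvered panel, fixed: upright sheet 360 mm long, its top 220 mm above the bench, on a foot 130 mm deep; origin under it at bench height, front to -x, y along it. Three like rails in one plane on its front, top edges 190, 130 and 70 mm above the bench. A hung bin leans its back on the rail below, its top leaning out about 0.1 rad once released.
- neighbour_center (a point): Centre (half-way up) of the other white bin, same shape and size as the empty one, loose, already hanging on the top rail with two black tubs in it. It lies within 100 mm of mid-rail, so at least 148 mm of rail is free on one side of it. Leave it alone.
- bottle_center (a point): Centre (half-way up) of the tall amber bottle on the bench: round, 120 mm high, 44 diameter up to 80 mm, then a shoulder to the neck, and a white cap 30 diameter over the top 24 mm; paper band on the body; 0.13 kg. z is up; its yaw has no meaning. Can be gripped by the cap from above. Standing in a bin, its centre is 24 mm above the bin's centre.
- jar_center (a point): Centre of the short wide amber jar with a metal lid (72 mm diameter, 95 mm high) on the bench. Leave it alone.
There are look-alikes about, which are no part of the job. What is shaped like the part that bears bottle_center but blue is not meant. Leave any purple look-alike of the part that bears bin_center alone.

How it is judged:
By the outcome, as a careful person would: the job done as asked, in the order asked, and still so for the second after the job is handed in, with the robot touching nothing.
It also fails if it takes over 64 s, if anything falls off the work surface, if the arm or the gripper's body presses on something with over 40 N, if the wrist force passes 120 N, or if a joint passes its speed limit or range.

ROBOT

A 6-joint arm with a two-finger parallel gripper is mounted at the origin on the work surface. World frame = base frame: x ahead of the robot, y to its left, z up, the work surface at z = 0. Lengths are in m, angles in rad, forces in N, time in s.
With the tool pointing down it reaches from about 0.225 to 0.875 m from the base axis. Payload 3.4 kg.
Tool frame: the origin (TCP) lies midway between the tips of the shut fingers; the grasp point (between the pads) lies 19 mm behind it (manip.grip_point_offset is the distance from the TCP to the grasp point, in m); z points along the fingers, y is the line along which they close (so a half turn about z gives the same grasp; the last joint's range is limited). The gripper opens to 85 mm and grips with 20 to 120 N. Pads are 22 mm wide; open, the fingers measure 114 mm over their backs; the gripper's body (76 mm by 85 mm) begins 54 mm behind the grasp point. The pads swing forward as they close: fully open they stand 13 mm farther back than shut.
Start: joints at [1.11, 0.276, 1.505, -0, 1.361, -0.121], TCP at [0.192, 0.542, 0.211] pointing down, gripper open.
Joint ranges: [-2.89, 2.89], [-0.75, 2.08], [0.22, 2.7], [-1.18, 4.32], [0.11, 2.71], [-2.7, 2.7]. Speed limits (rad/s): [2.57, 2.57, 3.14, 3.14, 3.14, 3.14].

INTERFACE

Orientations are given as a unit quaternion [w, x, y, z].
In Python, from rig import manip gives the robot as it stands.
- The arm moves only by the shell command python3 -m handwheel 'ROWS' [FORCE]. ROWS is JSON, a list of rows, each an object with "translation": the shift along the tool's x, y, z in m, a list of three; "angular": the turn, a rotation vector about the tool's x, y, z in degrees, a list of three; "hand": the closure, from 0 (fully open) to 1 (shut). A call has 1 to 10 rows; each row shifts and turns the commanded pose from where the row before left it, along the tool's axes as they then stand; what a row does not reach is not made up. A row lasts 1/12 s, in which the tool goes at most 41.7 mm and 7.16 degrees, less where a joint would pass 70% of its speed; a pose out of reach is approached as far as the arm can. A call with a gripper value outside its range is refused whole. The fingers move at their own pace and stop on an object; FORCE is the grip in N (left out, the last holds). Time passes only in rows, so rows that do not move let the fingers close. It gives the time, the measured TCP pose, the force, the opening and the grip force at its end, in the units of the state.
- manip.get_state(): the state, without advancing time (a new reading comes with each control period).
- manip.get_image(name): name is "side" or "top"; returns the picture (384x512x3 uint8, red, green, blue); there is no depth.
- manip.camera_info(name): a dict with "camera_matrix" (3x3 intrinsics, pixels), "eye" and "orientation" of the camera in the world. Camera axes: x right, y down, z forward; pixel columns grow to the right and rows downward; lengths in m; the calibration is good to about 2 mm. A picture is of the moment at which its call begins. camera_info takes no time and is no camera call.
- manip.sign_off(): hands the job in; it is judged then, once.
The state is a dict: "clock": time; "qpos": joint angles; "qd": joint speeds; "effort": joint torques, N m; "position": TCP position; "ee_rot": TCP orientation; "contact_force": force on the tool from outside, world axes, zero at the start; "moment": the same for the moment, N m; "width": finger opening in m; "gripper_force": force on a finger pad.
Only numpy, scipy, OpenCV 4.12 (cv2) and the standard library are available. Lean on these libraries where they do the work, as an engineer would, in place of code of your own. Each camera call takes 0.05 s, during which the arm holds its last target. There are 200 camera calls.

## Working session

There is one attempt and no reset: what is moved stays moved. The work goes in short steps, Python scripts to look and compute and a shell command to move; the robot and the scene stay as the last step left them, time stands still between calls to the robot, and variables do not carry over. Pictures are saved under pics/ and viewed, at most 10 in all, crops included, and the job is handed in when it is done.

```bash
mkdir -p pics; python3 - <<'E'
from rig import manip
import cv2,numpy as np
for n in("side","top"):
    im=manip.get_image(n); cv2.imwrite(f"pics/{n}0.png",im[:,:,::-1])
    c=manip.camera_info(n); print(n,{k:np.round(v,4).tolist() for k,v in c.items()})
s=manip.get_state();print(s, manip.grip_point_offset)
E
```

```text
side {'camera_matrix': [[468.3124, 0.0, 260.7677], [0.0, 468.3124, 196.1733], [0.0, 0.0, 1.0]], 'eye': [0.4895, 0.9538, 0.9671], 'orientation': [0.0308, -0.045, 0.9196, -0.3891]}
top {'camera_matrix': [[433.9795, 0.0, 250.9442], [0.0, 433.9795, 189.4284], [0.0, 0.0, 1.0]], 'eye': [0.4712, 0.1013, 1.2016], 'orientation': [0.0419, -0.7055, 0.7059, -0.0465]}
{'clock': 0.1, 'qpos': array([ 1.11000663e+00,  2.76494710e-01,  1.50598518e+00,  3.49706346e-05,
        1.36065460e+00, -1.21036151e-01]), 'qd': array([-7.27923356e-05, -2.94378166e-03, -3.63846101e-03, -1.88686417e-03,
       -1.87845553e-05,  2.59215018e-04]), 'effort': array([ 2.65009039e-04, -4.17700624e+01, -2.46403617e+01, -4.29531747e-04,
        5.88725408e-03,  5.57800888e-06]), 'position': array([0.19142056, 0.54169762, 0.21035585]), 'ee_rot': array([-2.37498839e-04,  1.69064453e-01,  9.85604696e-01, -7.33619687e-04]), 'contact_force': array([-0.69769422,  0.5338916 ,  0.41021436]), 'moment': array([-0.01931477, -0.03734118, -0.04640882]), 'gripper_force': 0.0, 'width': 0.08551067646933454} 0.0187
```

View pics/side0.png

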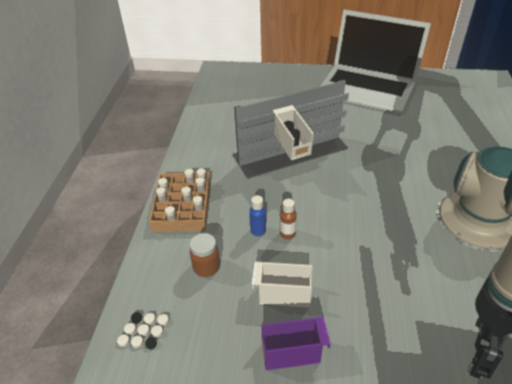

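View pics/top0.png

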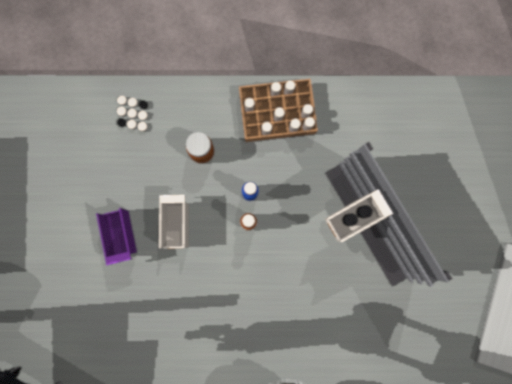

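Candidates: white bin at top (172,222) / side (285,283), versus the purple bin at top (116,236), which is excluded. The amber white-capped bottle is at top (248,222) / side (288,218), versus the blue look-alike at top (250,190), also excluded. The jar is at top (200,147). I'll confirm with enlarged crops.

```bash
cat > h.py <<'E'
from rig import manip
import cv2,numpy as np
from scipy.spatial.transform import Rotation as R
def cam(n):
    c=manip.camera_info(n); q=np.array(c["orientation"])
    return np.array(c["camera_matrix"]),np.array(c["eye"]),R.from_quat(q[[1,2,3,0]]).as_matrix()
def ray(n,p):
    K,e,M=cam(n); d=M@np.linalg.inv(K)@np.array([*p,1.]); return e,d/np.linalg.norm(d)
def plane(n,p,z):
    e,d=ray(n,p); return e+d*(z-e[2])/d[2]
def tri(ps,pt):
    (a,u),(b,v)=ray("side",ps),ray("top",pt)
    s=np.linalg.lstsq(np.c_[u,-v],b-a,rcond=None)[0]
    x,y=a+u*s[0],b+v*s[1]; return (x+y)/2,np.linalg.norm(x-y)
def proj(n,X):
    K,e,M=cam(n); p=K@(M.T@(np.array(X)-e)); return p[:2]/p[2]
def crop(im,x,y,w,h,s):
    c=cv2.resize(im[y:y+h,x:x+w],None,fx=s,fy=s,interpolation=cv2.INTER_CUBIC)
    for i in range((-x)%10,w,10): cv2.putText(c,str(x+i),(i*s,8),0,.3,(255,0,0),1);c[::1 if 0 else 6,i*s]=(255,0,0)
    for j in range((-y)%10,h,10): cv2.putText(c,str(y+j),(0,j*s+4),0,.3,(255,0,0),1);c[j*s,::6]=(255,0,0)
    return c
E
python3 - <<'E'
from h import *
t=cv2.imread("pics/top0.png");s=cv2.imread("pics/side0.png")
cv2.imwrite("pics/a.png",np.hstack([crop(t,150,185,50,75,8),crop(s,245,250,80,75,5)[:, :400].copy() if 0 else cv2.copyMakeBorder(crop(s,245,250,80,75,5),0,225,0,0,0)]))
cv2.imwrite("pics/b.png",np.hstack([crop(t,320,140,130,148,4)[:, :520],cv2.copyMakeBorder(crop(t,230,170,40,74,4),0,296,0,0,0)]))
cv2.imwrite("pics/c.png",crop(s,230,75,125,165,6)[:600])
E
```

```text
(no output)
```

View pics/a.png

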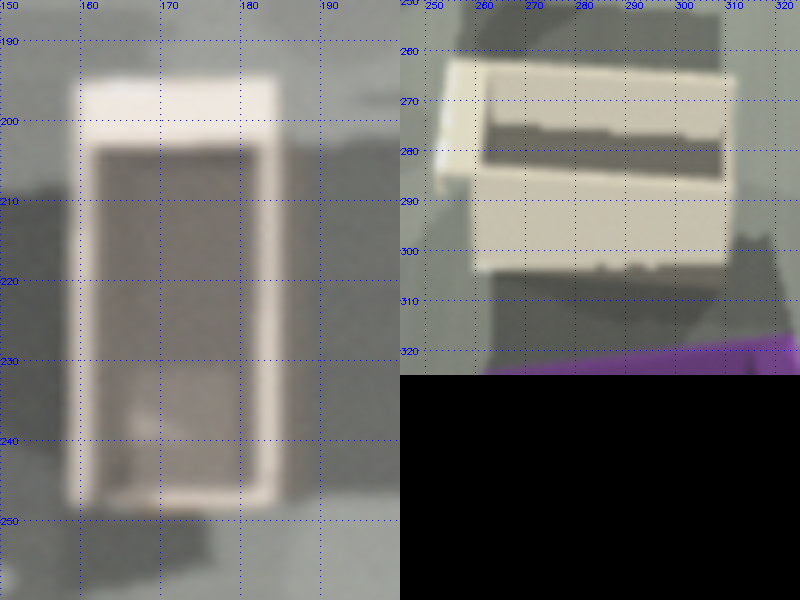

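View pics/b.png

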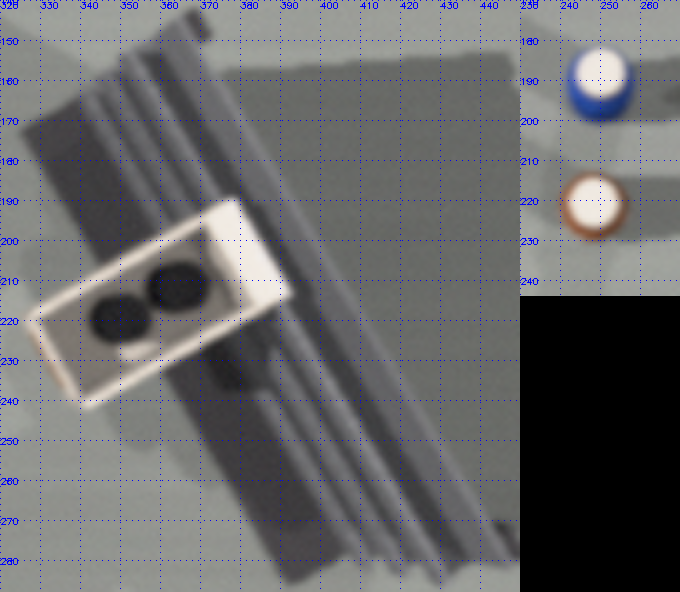

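View pics/c.png

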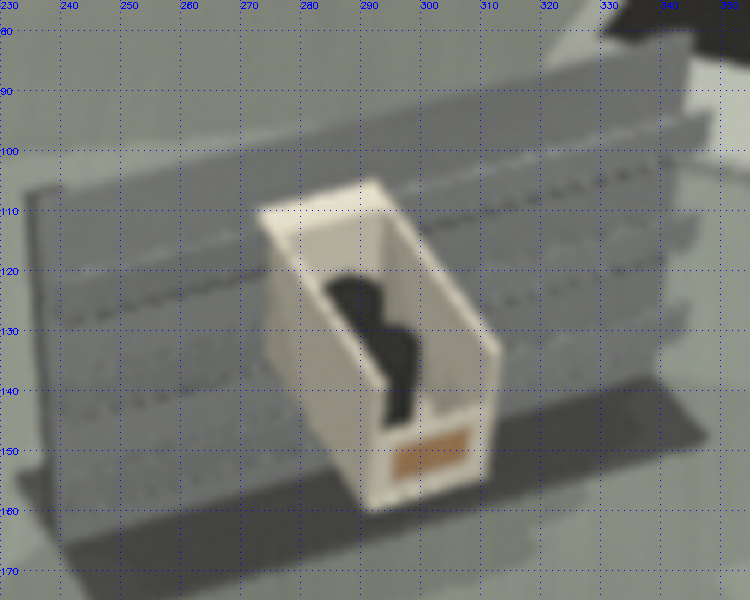

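The crops confirm the targets. The white bin has its lip at top rows 194–203 and its rim spans columns 159–184. The amber bottle's cap is at top (248.5,220). The neighbour's lip covers about (378,190)–(392,214) on the top rail. That rail runs from about (353,152) to (428,284) in the top view, and from (237,123) to (348,93) in the side view.

```bash
python3 - <<'E'
from h import *
np.set_printoptions(precision=4,suppress=True)
P=lambda n,p,z:plane(n,np.array(p)-.5,z)
print("bin top")
bl,br,fl,fr=[P("top",p,.08) for p in((159.3,194.7),(184.6,194.4),(158.5,248.3),(184.7,248))]
print(bl,br,fl,fr,np.linalg.norm(bl-br),np.linalg.norm(bl-fl),np.linalg.norm(br-fr))
print("bin side",*[P("side",p,.08) for p in((255,261.5),(252,285),(311.5,265),(311,286.5))])
print("rail top view",[P("top",p,.19) for p in((353,152),(428.5,284))])
print("rail side view",[P("side",p,.19) for p in((237,123),(348,93))])
print("sheet top view .22",[P("top",p,.22) for p in((368,149),(450,280))], "side",[P("side",p,.22) for p in((235,107),(345.5,81))])
print("foot corners",[P("top",p,.0) for p in((325,172),(393,286))],[P("side",p,.0) for p in((248,176),(348,148))])
print("neigh lip",[P("top",p,.194) for p in((377.5,189.5),(392.5,214))],[P("side",p,.194) for p in((272.5,110),(291.5,104.5))])
t=cv2.imread("pics/top0.png").astype(int)
m=(t[205:240,235:262].min(2)>190); ys,xs=np.nonzero(m); print("cap",xs.mean()+235,ys.mean()+205,m.sum(),plane("top",(xs.mean()+235,ys.mean()+205),.12))
print("cap side",P("side",(288.5,202),.12))
E
python3 - <<'E'
import sys;sys.path.insert(0,'.')
from h import *
s=cv2.imread("pics/side0.png");cv2.imwrite("pics/d.png",crop(s,270,190,40,60,10))
E
```

```text
bin top
[0.5999 0.3333 0.08  ] [0.6006 0.2677 0.08  ] [0.4619 0.3319 0.08  ] [0.4626 0.2649 0.08  ] 0.06564811450802503 0.1380098483601579 0.13810732154728594
bin side [0.5976 0.2666 0.08  ] [0.5965 0.3342 0.08  ] [0.4634 0.265  0.08  ] [0.4627 0.3261 0.08  ]
rail top view [array([ 0.6894, -0.147 ,  0.19  ]), array([ 0.381 , -0.3111,  0.19  ])]
rail side view [array([ 0.6932, -0.1377,  0.19  ]), array([ 0.3752, -0.3205,  0.19  ])]
sheet top view .22 [array([ 0.69  , -0.1746,  0.22  ]), array([ 0.3924, -0.3474,  0.22  ])] side [array([ 0.7024, -0.1732,  0.22  ]), array([ 0.3854, -0.3395,  0.22  ])]
foot corners [array([ 0.6731, -0.1132,  0.    ]), array([ 0.3589, -0.2915,  0.    ])] [array([ 0.668 , -0.1262,  0.    ]), array([ 0.3557, -0.2919,  0.    ])]
neigh lip [array([ 0.599 , -0.2009,  0.194 ]), array([ 0.5414, -0.2337,  0.194 ])] [array([ 0.5975, -0.2049,  0.194 ]), array([ 0.5438, -0.238 ,  0.194 ])]
cap 248.0 220.1098901098901 91 [0.5303 0.1016 0.12  ]
cap side [0.5293 0.099  0.12  ]
```

View pics/d.png

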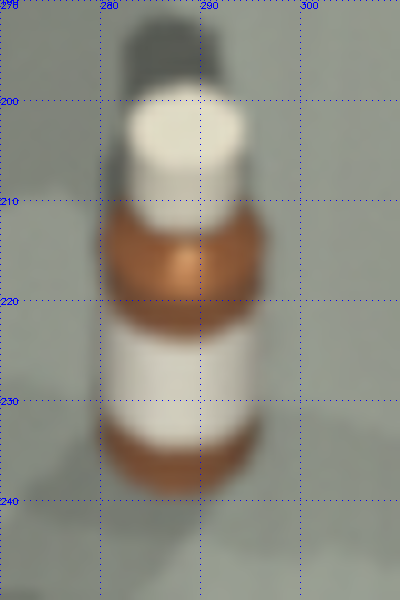

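```bash
cat >> h.py <<'E'
def to(x,y,z,psi):
    "turn (deg, tool axes) first, then shift (mm, tool axes after the turn) to reach TCP xyz with tool-y at angle psi, tool down"
    s=manip.get_state(); q=s["ee_rot"]; C=R.from_quat(q[[1,2,3,0]])
    p=np.radians(psi); T=np.c_[[-np.sin(p),np.cos(p),0],[np.cos(p),np.sin(p),0],[0,0,-1]]
    rv=(C.inv()*R.from_matrix(T)).as_rotvec(degrees=True)
    print("turn",rv.round(2),"shift mm",(1e3*T.T@(np.array([x,y,z])-s["position"])).round(1),"pos",s["position"].round(4),"F",s["contact_force"].round(1),"w",round(s["width"],4),"t",s["clock"])
E
python3 -c "
from h import *
to(.523,.299,.13,91)"
```

```text
turn [ -0.08  -0.03 -20.47] shift mm [-327.3 -248.4   80.4] pos [0.1914 0.5417 0.2104] F [-0.7  0.5  0.4] w 0.0855 t 0.1
```

```bash
python3 -m handwheel '[{"translation":[0,0,0],"angular":[0,0,-6.8],"hand":0},{"translation":[0,0,0],"angular":[0,0,-6.8],"hand":0},{"translation":[0,0,0],"angular":[0,0,-6.8],"hand":0}]' 30 
python3 -m handwheel '[{"translation":[-0.032,-0.024,0],"angular":[0,0,0],"hand":0},{"translation":[-0.032,-0.024,0],"angular":[0,0,0],"hand":0},{"translation":[-0.032,-0.024,0],"angular":[0,0,0],"hand":0},{"translation":[-0.032,-0.024,0],"angular":[0,0,0],"hand":0},{"translation":[-0.032,-0.024,0],"angular":[0,0,0],"hand":0},{"translation":[-0.032,-0.024,0],"angular":[0,0,0],"hand":0},{"translation":[-0.032,-0.024,0],"angular":[0,0,0],"hand":0},{"translation":[-0.032,-0.024,0],"angular":[0,0,0],"hand":0},{"translation":[-0.032,-0.024,0],"angular":[0,0,0],"hand":0},{"translation":[-0.032,-0.024,0],"angular":[0,0,0],"hand":0}]'
python3 -c "
from h import *
to(.523,.299,.13,91)"
```

```text
clock: 0.35
position: [0.1915, 0.5418, 0.2105]
ee_rot: [-0.0, -0.011, 1.0, -0.001]
contact_force: [0.1, -0.1, 0.1]
width: 0.0856
gripper_force: 0.0
clock: 1.18
position: [0.5166, 0.3058, 0.2107]
ee_rot: [-0.0, -0.008, 1.0, -0.0]
contact_force: [0.7, 0.1, 0.3]
width: 0.0856
gripper_force: 0.0
turn [-0.01 -0.05 -0.08] shift mm [-6.3 -6.9 80.7] pos [0.5166 0.3058 0.2107] F [0.7 0.1 0.3] w 0.0856 t 1.1833
```

```bash
python3 -m handwheel '[{"translation":[-0.0063,-0.007,0.03],"angular":[0,0,0],"hand":0},{"translation":[0,0,0.04],"angular":[0,0,0],"hand":0},{"translation":[0,0,0.035],"angular":[0,0,0],"hand":0},{"translation":[0,0,0.025],"angular":[0,0,0],"hand":0},{"translation":[0,0,0.025],"angular":[0,0,0],"hand":0},{"translation":[0,0,0.02],"angular":[0,0,0],"hand":0},{"translation":[0,0,0.008],"angular":[0,0,0],"hand":0},{"translation":[0,0,0],"angular":[0,0,0],"hand":0}]'
python3 -m handwheel '[{"translation":[0,0,0],"angular":[0,0,0],"hand":0.5},{"translation":[0,0,0],"angular":[0,0,0],"hand":0.5},{"translation":[0,0,0],"angular":[0,0,0],"hand":0.5},{"translation":[0,0,0],"angular":[0,0,0],"hand":0.5},{"translation":[0,0,0],"angular":[0,0,0],"hand":0.5},{"translation":[0,0,0],"angular":[0,0,0],"hand":0.5}]' 35
python3 -c "
from h import *
to(.523,.299,.028,91)"
```

```text
clock: 1.85
position: [0.5201, 0.2996, 0.0257]
ee_rot: [-0.002, -0.008, 1.0, -0.001]
contact_force: [0.3, -0.3, -0.9]
width: 0.0856
gripper_force: 0.0
clock: 2.35
position: [0.5232, 0.301, 0.0298]
ee_rot: [0.002, -0.008, 1.0, 0.001]
contact_force: [0.1, -0.5, 5.5]
width: 0.0634
gripper_force: 41.1
turn [ 0.07  0.18 -0.06] shift mm [ 0.2 -2.   1.8] pos [0.5232 0.301  0.0298] F [ 0.1 -0.5  5.5] w 0.0634 t 2.35
```

```bash
python3 -m handwheel '[{"translation":[0,0,-0.01],"angular":[0,0,0],"hand":0.5},{"translation":[0,0,-0.025],"angular":[0,0,0],"hand":0.5},{"translation":[0,0,-0.035],"angular":[0,0,0],"hand":0.5},{"translation":[0,0,-0.04],"angular":[0,0,0],"hand":0.5},{"translation":[0,0,-0.04],"angular":[0,0,0],"hand":0.5},{"translation":[0,0,-0.04],"angular":[0,0,0],"hand":0.5},{"translation":[0,0,-0.02],"angular":[0,0,0],"hand":0.5},{"translation":[0,0,0],"angular":[0,0,0],"hand":0.5}]'
python3 -m handwheel '[{"translation":[0,0,0],"angular":[0,0,6.2],"hand":0.5},{"translation":[0,0,0],"angular":[0,0,6.2],"hand":0.5},{"translation":[0,0,0],"angular":[0,0,6.2],"hand":0.5},{"translation":[0,0,0],"angular":[0,0,6.2],"hand":0.5},{"translation":[0,0,0],"angular":[0,0,6.2],"hand":0.5},{"translation":[0,0,0],"angular":[0,0,6.2],"hand":0.5},{"translation":[0,0,0],"angular":[0,0,6.2],"hand":0.5},{"translation":[0,0,0],"angular":[0,0,6.2],"hand":0.5},{"translation":[0,0,0],"angular":[0,0,6.2],"hand":0.5},{"translation":[0,0,0],"angular":[0,0,6.2],"hand":0.5}]'
python3 -c "
from h import *
to(.4325,-.2101,.24,29)"
```

```text
clock: 3.02
position: [0.5243, 0.3018, 0.2447]
ee_rot: [0.005, -0.008, 1.0, 0.002]
contact_force: [0.2, 0.7, -1.0]
width: 0.0631
gripper_force: 40.3
clock: 3.85
position: [0.5205, 0.3, 0.2359]
ee_rot: [-0.001, 0.51, 0.86, -0.002]
contact_force: [-0.1, 0.4, -2.2]
width: 0.0636
gripper_force: 40.1
turn [-0.24 -0.04 -0.38] shift mm [-403.5 -324.3   -4.1] pos [0.5205 0.3    0.2359] F [-0.1  0.4 -2.2] w 0.0636 t 3.85
```

```bash
python3 -m handwheel '[{"translation":[-0.02,-0.016,0],"angular":[0,0,0],"hand":0.5},{"translation":[-0.03,-0.024,0],"angular":[0,0,0],"hand":0.5},{"translation":[-0.03,-0.024,0],"angular":[0,0,0],"hand":0.5},{"translation":[-0.03,-0.024,0],"angular":[0,0,0],"hand":0.5},{"translation":[-0.03,-0.024,0],"angular":[0,0,0],"hand":0.5},{"translation":[-0.03,-0.024,0],"angular":[0,0,0],"hand":0.5},{"translation":[-0.03,-0.024,0],"angular":[0,0,0],"hand":0.5},{"translation":[-0.03,-0.024,0],"angular":[0,0,0],"hand":0.5},{"translation":[-0.03,-0.024,0],"angular":[0,0,0],"hand":0.5},{"translation":[-0.03,-0.024,0],"angular":[0,0,0],"hand":0.5}]'
python3 -m handwheel '[{"translation":[-0.03,-0.024,0],"angular":[0,0,0],"hand":0.5},{"translation":[-0.025,-0.021,0],"angular":[0,0,0],"hand":0.5},{"translation":[-0.015,-0.015,0],"angular":[0,0,0],"hand":0.5},{"translation":[0,0,0],"angular":[0,0,0],"hand":0.5},{"translation":[0,0,0],"angular":[0,0,0],"hand":0.5}]'
python3 -c "
from h import *
to(.4325,-.2101,.24,29)"
```

```text
clock: 4.68
position: [0.457, -0.0666, 0.2365]
ee_rot: [-0.002, 0.508, 0.861, -0.0]
contact_force: [1.7, -0.8, -2.6]
width: 0.0631
gripper_force: 40.2
clock: 5.1
position: [0.4392, -0.156, 0.2365]
ee_rot: [-0.002, 0.509, 0.861, 0.0]
contact_force: [-0.0, 0.4, -2.1]
width: 0.0634
gripper_force: 40.2
turn [-0.07 -0.2  -0.23] shift mm [-44.1 -32.1  -3.5] pos [ 0.4392 -0.156   0.2365] F [-0.   0.4 -2.1] w 0.0634 t 5.1
```

```bash
python3 -m handwheel '[{"translation":[-0.005,-0.016,0],"angular":[0,0,0],"hand":0.5},{"translation":[-0.005,-0.016,0],"angular":[0,0,0],"hand":0.5},{"translation":[0,0,0.02],"angular":[0,0,0],"hand":0.5},{"translation":[0,0,0],"angular":[0,0,0],"hand":0.5},{"translation":[0,0,0],"angular":[0,0,0],"hand":0.5},{"translation":[0,0,0],"angular":[0,0,0],"hand":0.5}]'
python3 -c "
from h import *
to(.4325,-.2101,.2,29)
t=manip.get_image('top')[:,:,::-1].copy();s=manip.get_image('side')[:,:,::-1].copy()
cv2.imwrite('pics/top1.png',t);cv2.imwrite('pics/side1.png',s)
pad=lambda a:cv2.copyMakeBorder(a,0,600-len(a),0,0,0)
cv2.imwrite('pics/e.png',np.hstack([pad(crop(t,355,180,100,118,4)),pad(crop(s,275,75,100,100,4))]))
"
```

```text
clock: 5.6
position: [0.4176, -0.179, 0.2181]
ee_rot: [-0.0, 0.507, 0.862, 0.0]
contact_force: [-0.3, -0.3, -1.6]
width: 0.0633
gripper_force: 40.1
turn [ 0.01 -0.06  0.01] shift mm [-34.4  -2.1  18.1] pos [ 0.4176 -0.179   0.2181] F [-0.3 -0.3 -1.6] w 0.0633 t 5.6
```

View pics/e.png

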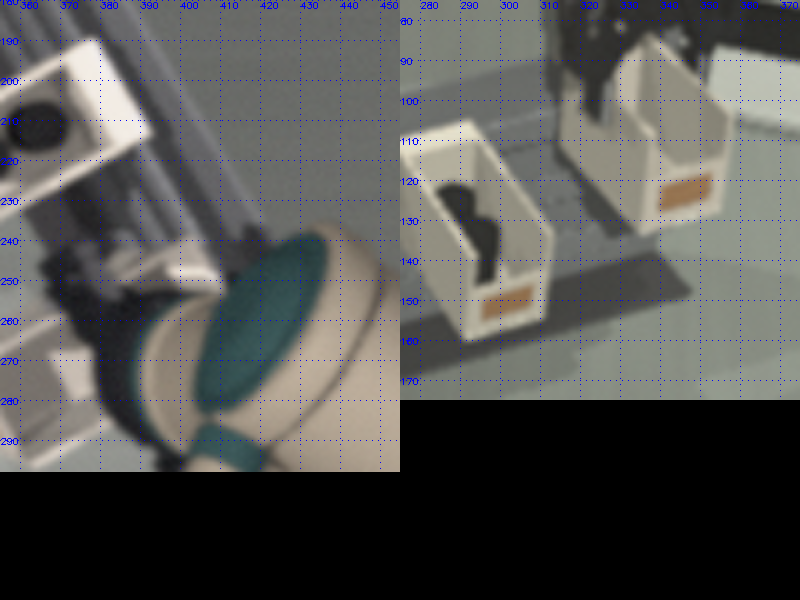

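The held bin is level and square. Its front bottom corners are at side (335,133.5) and (354.5,128), the rim front corner is at (357,103), and the lip is partly visible in the top view near (403–410,240–250).

```bash
python3 -c "
from h import *
np.set_printoptions(precision=1,suppress=True)
s=manip.get_state();p=s['position'];y=np.radians(29-90);X=np.array([np.cos(y),np.sin(y)]);Y=np.array([-X[1],X[0]])
zb=p[2]-.0298
f=lambda a,b,h:np.r_[p[:2]+a*X+b*Y,zb+h]
for n,c in {'FBL':(-.06,.032,0),'FBR':(-.06,-.032,0),'FTL':(-.06,.032,.08),'FTR':(-.06,-.032,.08),'cardtopL':(-.06,.032,.045),'cardtopR':(-.06,-.032,.045),'lipL':(.076,.032,.08),'lipR':(.076,-.032,.08),'wallL':(.06,.032,.08)}.items(): print(n,'side',proj('side',f(*c))+.5,'top',proj('top',f(*c))+.5)
"
```

```text
FBL side [334.6 133.3] top [341.1 268.2]
FBR side [354.7 127.6] top [355.3 293. ]
FTL side [337.2 108.7] top [349.  270.2]
FTR side [358.2 103.1] top [364.5 297.2]
cardtopL side [336.  119.7] top [345.4 269.3]
cardtopR side [356.6 114.1] top [360.3 295.3]
lipL side [313.4  84.3] top [403.6 238.9]
lipR side [333.3  79.4] top [419.4 265.4]
wallL side [316.  87.] top [397.3 242.5]
```

The held bin matches its predicted pose to about 0.5 px, and the rail position agrees across both views and the neighbour's lip. I'm moving over the rail now, then lowering.

```bash
python3 -m handwheel '[{"translation":[-0.012,0,0],"angular":[0,0,0],"hand":0.5},{"translation":[-0.014,0,0],"angular":[0,0,0],"hand":0.5},{"translation":[-0.0085,0,0],"angular":[0,0,0],"hand":0.5},{"translation":[0,0,0.015],"angular":[0,0,0],"hand":0.5},{"translation":[0,0,0.015],"angular":[0,0,0],"hand":0.5},{"translation":[0,0,0.015],"angular":[0,0,0],"hand":0.5},{"translation":[0,0,0.004],"angular":[0,0,0],"hand":0.5},{"translation":[0,0,0],"angular":[0,0,0],"hand":0.5},{"translation":[0,0,0],"angular":[0,0,0],"hand":0.5}]'
python3 -c "
from h import *
to(.4325,-.2101,.1438,29)
s=manip.get_image('side')[:,:,::-1].copy();t=manip.get_image('top')[:,:,::-1].copy()
cv2.imwrite('pics/f.png',np.hstack([crop(t,375,200,65,90,6),crop(s,300,60,66,90,6)]))
"
```

```text
clock: 6.45
position: [0.4347, -0.2111, 0.1694]
ee_rot: [0.0, 0.508, 0.861, 0.0]
contact_force: [0.8, 0.2, -1.7]
width: 0.0633
gripper_force: 40.1
turn [ 0.01  0.02 -0.09] shift mm [ 1.9 -1.4 25.6] pos [ 0.4347 -0.2111  0.1694] F [ 0.8  0.2 -1.7] w 0.0633 t 6.45
```

View pics/f.png

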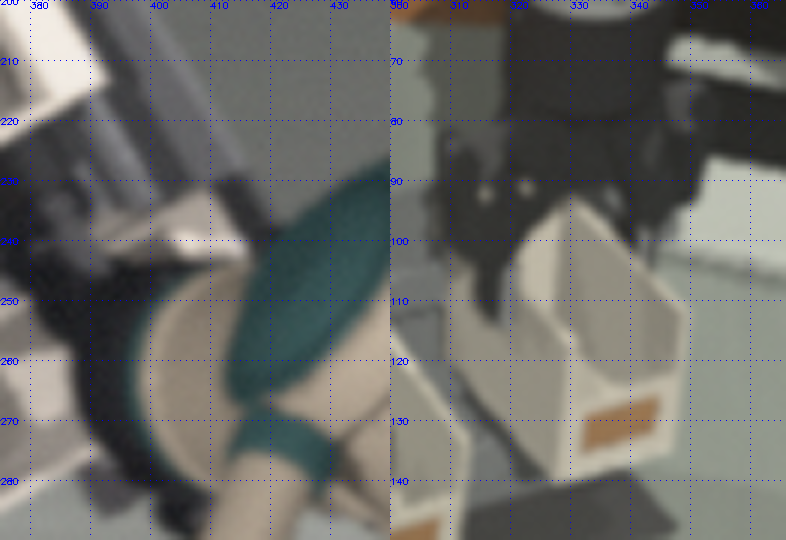

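The bin is level over the rail, with the lip's back edge at top (410,232)–(416,243) behind the rail line. I'm trimming 1.7 mm and lowering gently.

```bash
python3 -m handwheel '[{"translation":[0.0017,0,0],"angular":[0,0,0],"hand":0.5},{"translation":[0,0,0.005],"angular":[0,0,0],"hand":0.5},{"translation":[0,0,0.005],"angular":[0,0,0],"hand":0.5},{"translation":[0,0,0.004],"angular":[0,0,0],"hand":0.5},{"translation":[0,0,0],"angular":[0,0,0],"hand":0.5}]'
python3 -m handwheel '[{"translation":[0,0,0.003],"angular":[0,0,0],"hand":0.5},{"translation":[0,0,0.003],"angular":[0,0,0],"hand":0.5},{"translation":[0,0,0],"angular":[0,0,0],"hand":0.5}]'
python3 -c "
from h import *
to(.4325,-.2101,.1438,29)"
```

```text
clock: 6.97
position: [0.4333, -0.209, 0.1544]
ee_rot: [0.0, 0.508, 0.861, -0.0]
contact_force: [-0.6, -1.9, -2.8]
width: 0.0635
gripper_force: 40.1
clock: 7.22
position: [0.4333, -0.209, 0.1486]
ee_rot: [0.0, 0.508, 0.861, -0.0]
contact_force: [0.5, -1.4, -3.4]
width: 0.0634
gripper_force: 40.1
turn [-0.    0.01 -0.06] shift mm [-0.6 -1.3  4.8] pos [ 0.4333 -0.209   0.1486] F [ 0.5 -1.4 -3.4] w 0.0634 t 7.2167
```

```bash
python3 -m handwheel '[{"translation":[0,0,0.002],"angular":[0,0,0],"hand":0.5},{"translation":[0,0,0.002],"angular":[0,0,0],"hand":0.5},{"translation":[0,0,0],"angular":[0,0,0],"hand":0.5}]'
python3 -m handwheel '[{"translation":[0,0,0.001],"angular":[0,0,0],"hand":0.5},{"translation":[0,0,0],"angular":[0,0,0],"hand":0.5}]'
python3 -m handwheel '[{"translation":[0,0,0.001],"angular":[0,0,0],"hand":0.5},{"translation":[0,0,0],"angular":[0,0,0],"hand":0.5}]'
```

```text
clock: 7.47
position: [0.4334, -0.209, 0.1448]
ee_rot: [0.0, 0.508, 0.861, -0.0]
contact_force: [0.9, -2.1, -2.2]
width: 0.0632
gripper_force: 40.2
clock: 7.63
position: [0.4334, -0.209, 0.1441]
ee_rot: [0.0, 0.508, 0.861, -0.0]
contact_force: [0.7, -1.8, -2.1]
width: 0.0632
gripper_force: 40.4
clock: 7.8
position: [0.4335, -0.209, 0.1436]
ee_rot: [0.0, 0.508, 0.861, -0.0]
contact_force: [-0.5, -0.3, 1.5]
width: 0.0633
gripper_force: 40.8
```

Ledge contact came at the expected height, with the z force changing from −2.1 to +1.5 N. I'm releasing gently.

```bash
python3 -m handwheel '[{"translation":[0,0,0.0005],"angular":[0,0,0],"hand":0.5},{"translation":[0,0,0],"angular":[0,0,0],"hand":0.2},{"translation":[0,0,0],"angular":[0,0,0],"hand":0.1},{"translation":[0,0,0],"angular":[0,0,0],"hand":0},{"translation":[0,0,0],"angular":[0,0,0],"hand":0},{"translation":[0,0,0],"angular":[0,0,0],"hand":0},{"translation":[0,0,0],"angular":[0,0,0],"hand":0},{"translation":[0,0,0],"angular":[0,0,0],"hand":0}]' 20
python3 -m handwheel '[{"translation":[0,0,-0.01],"angular":[0,0,0],"hand":0},{"translation":[0,0,-0.02],"angular":[0,0,0],"hand":0},{"translation":[0,0,-0.03],"angular":[0,0,0],"hand":0},{"translation":[0,0,-0.035],"angular":[0,0,0],"hand":0},{"translation":[0,0,-0.035],"angular":[0,0,0],"hand":0},{"translation":[0,0,-0.02],"angular":[0,0,0],"hand":0}]'
python3 -c "
from h import *
to(.530,.1005,.25,29)"
```

```text
clock: 8.47
position: [0.4332, -0.2087, 0.1425]
ee_rot: [-0.0, 0.508, 0.861, 0.0]
contact_force: [1.1, 0.0, -0.0]
width: 0.0853
gripper_force: 0.0
clock: 8.97
position: [0.4344, -0.2095, 0.2974]
ee_rot: [0.003, 0.508, 0.861, -0.0]
contact_force: [0.2, 0.1, 0.3]
width: 0.0853
gripper_force: 0.0
turn [ 0.18  0.33 -0.06] shift mm [224.8 233.9  47.4] pos [ 0.4344 -0.2095  0.2974] F [0.2 0.1 0.3] w 0.0853 t 8.9667
```

```bash
python3 -m handwheel '[{"translation":[0.0225,0.0234,0],"angular":[0,0,0],"hand":0},{"translation":[0.0225,0.0234,0],"angular":[0,0,0],"hand":0},{"translation":[0.0225,0.0234,0],"angular":[0,0,0],"hand":0},{"translation":[0.0225,0.0234,0],"angular":[0,0,0],"hand":0},{"translation":[0.0225,0.0234,0],"angular":[0,0,0],"hand":0},{"translation":[0.0225,0.0234,0],"angular":[0,0,0],"hand":0},{"translation":[0.0225,0.0234,0],"angular":[0,0,0],"hand":0},{"translation":[0.0225,0.0234,0],"angular":[0,0,0],"hand":0},{"translation":[0.0225,0.0234,0],"angular":[0,0,0],"hand":0},{"translation":[0.0225,0.0234,0],"angular":[0,0,0],"hand":0},{"translation":[0,0,0],"angular":[0,0,0],"hand":0}]' || python3 -m handwheel '[{"translation":[0.0225,0.0234,0],"angular":[0,0,0],"hand":0},{"translation":[0.0225,0.0234,0],"angular":[0,0,0],"hand":0},{"translation":[0.0225,0.0234,0],"angular":[0,0,0],"hand":0},{"translation":[0.0225,0.0234,0],"angular":[0,0,0],"hand":0},{"translation":[0.0225,0.0234,0],"angular":[0,0,0],"hand":0},{"translation":[0.0225,0.0234,0],"angular":[0,0,0],"hand":0},{"translation":[0.0225,0.0234,0],"angular":[0,0,0],"hand":0},{"translation":[0.0225,0.0234,0],"angular":[0,0,0],"hand":0},{"translation":[0.0225,0.0234,0],"angular":[0,0,0],"hand":0},{"translation":[0.0225,0.0234,0],"angular":[0,0,0],"hand":0}]'
python3 -c "
from h import *
to(.530,.1005,.094,29)
s=manip.get_image('side')[:,:,::-1].copy();t=manip.get_image('top')[:,:,::-1].copy()
cv2.imwrite('pics/top2.png',t);cv2.imwrite('pics/side2.png',s)
cv2.imwrite('pics/g.png',np.hstack([crop(t,320,185,100,120,4),crop(s,265,75,98,120,4)]))
"
```

```text
clock: 9.8
position: [0.5293, 0.103, 0.2935]
ee_rot: [0.0, 0.508, 0.861, 0.0]
contact_force: [0.8, -0.0, 0.3]
width: 0.0855
gripper_force: 0.0
turn [ 0.05  0.02 -0.06] shift mm [ -2.5  -0.6 199.5] pos [0.5293 0.103  0.2935] F [ 0.8 -0.   0.3] w 0.0855 t 9.8validation failed for argument at $...
```

View pics/g.png

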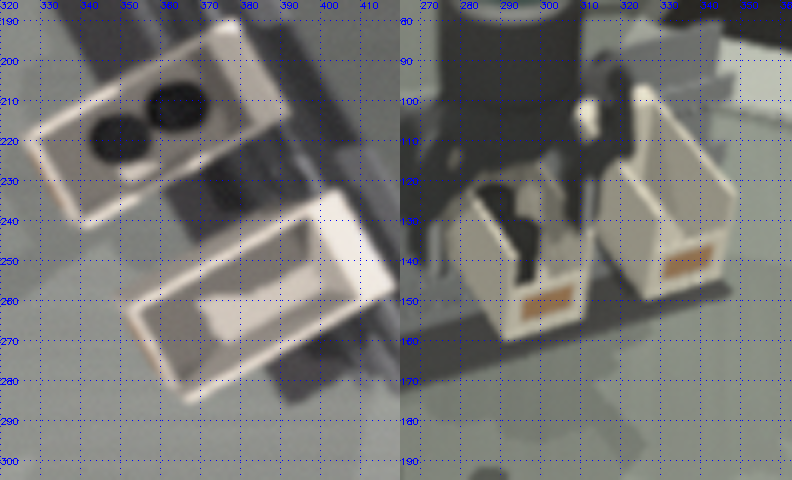

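The bin hangs on the top rail parallel to its neighbour. Its lip back edge runs (404,233)–(417,256) in the top view, collinear with the neighbour's (378,190)–(392,213), with a clear gap, and the neighbour hasn't moved. Next I'll measure the lean and fetch the bottle.

```bash
python3 -c "
from h import *
np.set_printoptions(precision=4,suppress=True)
y=np.radians(-61);X=np.array([np.cos(y),np.sin(y)]);Y=np.array([-X[1],X[0]])
T=lambda a,b:tri(np.array(a)-.5,np.array(b)-.5)
r=T((347,123),(367.5,285.8));print('front R rim',r,r[0][:2]@X,r[0][:2]@Y)
b=[plane('top',np.array(p)-.5,.193) for p in((404,232.5),(418,256.5))]
print('lip back',[(q[:2]@X,q[:2]@Y) for q in b])
f=[plane('top',np.array(p)-.5,.181) for p in((350.8,262.5),(367.5,285.8))]
print('front rim',[(q[:2]@X,q[:2]@Y) for q in f]);
m=sum(f)[:2]/2; print('centre guess',m+X*.0615)
" 
python3 -m handwheel '[{"translation":[-0.0025,0,0.03],"angular":[0,0,0],"hand":0},{"translation":[0,0,0.04],"angular":[0,0,0],"hand":0},{"translation":[0,0,0.04],"angular":[0,0,0],"hand":0},{"translation":[0,0,0.035],"angular":[0,0,0],"hand":0},{"translation":[0,0,0.025],"angular":[0,0,0],"hand":0},{"translation":[0,0,0.015],"angular":[0,0,0],"hand":0},{"translation":[0,0,0.01],"angular":[0,0,0],"hand":0},{"translation":[0,0,0],"angular":[0,0,0],"hand":0},{"translation":[0,0,0],"angular":[0,0,0],"hand":0}]'
python3 -c "
from h import *
to(.530,.1005,.095,29)"
```

```text
front R rim (array([ 0.3787, -0.173 ,  0.182 ]), np.float64(0.004367842450295908)) 0.33492080014913395 0.24728291218376733
lip back [(np.float64(0.46825024312061236), np.float64(0.31047307520608103)), (np.float64(0.46766238328305987), np.float64(0.24783492049591607))]
front rim [(np.float64(0.3273863966246113), np.float64(0.30964331215899954)), (np.float64(0.33402425526186325), np.float64(0.24516363503820357))]
centre guess [ 0.4328 -0.2085]
clock: 10.65
position: [0.5309, 0.0987, 0.0982]
ee_rot: [0.0, 0.508, 0.861, 0.0]
contact_force: [0.4, 0.5, -0.4]
width: 0.0851
gripper_force: 0.0
turn [ 0.03  0.02 -0.09] shift mm [2.  0.1 3.2] pos [0.5309 0.0987 0.0982] F [ 0.4  0.5 -0.4] w 0.0851 t 10.65
```

```bash
python3 -m handwheel '[{"translation":[0.002,0,0.004],"angular":[0,0,0],"hand":0},{"translation":[0,0,0],"angular":[0,0,0],"hand":0.5},{"translation":[0,0,0],"angular":[0,0,0],"hand":1},{"translation":[0,0,0],"angular":[0,0,0],"hand":1},{"translation":[0,0,0],"angular":[0,0,0],"hand":1},{"translation":[0,0,0],"angular":[0,0,0],"hand":1},{"translation":[0,0,0],"angular":[0,0,0],"hand":1},{"translation":[0,0,0],"angular":[0,0,0],"hand":1},{"translation":[0,0,0],"angular":[0,0,0],"hand":1},{"translation":[0,0,0],"angular":[0,0,0],"hand":1}]' 25
```

```text
clock: 11.48
position: [0.5297, 0.1009, 0.0942]
ee_rot: [0.0, 0.508, 0.861, 0.0]
contact_force: [-0.7, -1.2, 5.7]
width: 0.0283
gripper_force: 24.6
```

```bash
python3 -m handwheel '[{"translation":[0,0,-0.01],"angular":[0,0,0],"hand":1},{"translation":[0,0,-0.02],"angular":[0,0,0],"hand":1},{"translation":[0,0,-0.03],"angular":[0,0,0],"hand":1},{"translation":[0,0,-0.035],"angular":[0,0,0],"hand":1},{"translation":[0,0,-0.035],"angular":[0,0,0],"hand":1},{"translation":[0,0,-0.035],"angular":[0,0,0],"hand":1},{"translation":[0,0,-0.03],"angular":[0,0,0],"hand":1},{"translation":[0,0,-0.02],"angular":[0,0,0],"hand":1},{"translation":[0,0,-0.005],"angular":[0,0,0],"hand":1},{"translation":[0,0,0],"angular":[0,0,0],"hand":1}]'
python3 -c "
from h import *
to(.433,-.208,.315,29)"
```

```text
clock: 12.32
position: [0.53, 0.101, 0.315]
ee_rot: [0.001, 0.508, 0.861, 0.001]
contact_force: [0.3, -0.3, -1.3]
width: 0.0278
gripper_force: 24.9
turn [ 0.16  0.07 -0.07] shift mm [-223.2 -234.6   -0. ] pos [0.53  0.101 0.315] F [ 0.3 -0.3 -1.3] w 0.0278 t 12.3167
```

```bash
python3 -m handwheel '[{"translation":[-0.006,-0.006,0],"angular":[0,0,0],"hand":1},{"translation":[-0.012,-0.012,0],"angular":[0,0,0],"hand":1},{"translation":[-0.018,-0.019,0],"angular":[0,0,0],"hand":1},{"translation":[-0.018,-0.019,0],"angular":[0,0,0],"hand":1},{"translation":[-0.018,-0.019,0],"angular":[0,0,0],"hand":1},{"translation":[-0.018,-0.019,0],"angular":[0,0,0],"hand":1},{"translation":[-0.018,-0.019,0],"angular":[0,0,0],"hand":1},{"translation":[-0.018,-0.019,0],"angular":[0,0,0],"hand":1},{"translation":[-0.018,-0.019,0],"angular":[0,0,0],"hand":1},{"translation":[-0.018,-0.019,0],"angular":[0,0,0],"hand":1}]'
python3 -m handwheel '[{"translation":[-0.018,-0.019,0],"angular":[0,0,0],"hand":1},{"translation":[-0.018,-0.019,0],"angular":[0,0,0],"hand":1},{"translation":[-0.016,-0.017,0],"angular":[0,0,0],"hand":1},{"translation":[-0.009,-0.01,0],"angular":[0,0,0],"hand":1},{"translation":[0,0,0],"angular":[0,-3,0],"hand":1},{"translation":[0,0,0],"angular":[0,-2.7,0],"hand":1},{"translation":[0,0,0],"angular":[0,0,0],"hand":1},{"translation":[0,0,0],"angular":[0,0,0],"hand":1}]'
python3 -c "
from h import *
s=manip.get_state();q=s['ee_rot'];M=R.from_quat(q[[1,2,3,0]]).as_matrix();print(M.round(3),s['position'].round(4))
base=s['position']+M[:,2]*.0942;print('bottle base',base.round(4))
print('to (base at bin floor centre) tool mm',(1e3*M.T@(np.array([.4345,-.2095,.111])-base)).round(1))"
```

```text
clock: 13.15
position: [0.4568, -0.1242, 0.311]
ee_rot: [-0.003, 0.508, 0.861, -0.0]
contact_force: [-0.3, 0.8, -0.8]
width: 0.028
gripper_force: 24.9
clock: 13.82
position: [0.4301, -0.2072, 0.3118]
ee_rot: [0.041, 0.507, 0.86, -0.025]
contact_force: [-0.4, 0.4, -1.4]
width: 0.0278
gripper_force: 25.0
[[-0.482  0.875  0.045]
 [ 0.871  0.484 -0.084]
 [-0.095 -0.002 -0.995]] [ 0.4301 -0.2072  0.3118]
bottle base [ 0.4343 -0.2152  0.218 ]
to (base at bin floor centre) tool mm [ 15.1   3.1 106.1]
```

```bash
python3 -m handwheel '[{"translation":[0.008,0.001,0],"angular":[0,0,0],"hand":1},{"translation":[0.007,0.001,0],"angular":[0,0,0],"hand":1},{"translation":[0,0,0.01],"angular":[0,0,0],"hand":1},{"translation":[0,0,0.015],"angular":[0,0,0],"hand":1},{"translation":[0,0,0.015],"angular":[0,0,0],"hand":1},{"translation":[0,0,0.015],"angular":[0,0,0],"hand":1},{"translation":[0,0,0.015],"angular":[0,0,0],"hand":1},{"translation":[0,0,0.015],"angular":[0,0,0],"hand":1},{"translation":[0,0,0.008],"angular":[0,0,0],"hand":1},{"translation":[0,0,0],"angular":[0,0,0],"hand":1}]'
python3 -m handwheel '[{"translation":[0,0,0.003],"angular":[0,0,0],"hand":1},{"translation":[0,0,0],"angular":[0,0,0],"hand":1}]'
python3 -c "
from h import *
s=manip.get_state();q=s['ee_rot'];M=R.from_quat(q[[1,2,3,0]]).as_matrix()
base=s['position']+M[:,2]*.0942;print('bottle base',base.round(4),'Y',s['position'][:2]@[.8746,.4848])
print((1e3*M.T@(np.array([.4345,-.2095,.111])-base)).round(1))"
```

```text
clock: 14.65
position: [0.4293, -0.2012, 0.217]
ee_rot: [0.04, 0.507, 0.86, -0.025]
contact_force: [-0.3, 0.1, -0.4]
width: 0.028
gripper_force: 24.9
clock: 14.82
position: [0.4311, -0.2024, 0.2167]
ee_rot: [0.043, 0.507, 0.86, -0.025]
contact_force: [0.1, -0.7, -2.6]
width: 0.0278
gripper_force: 24.9
bottle base [ 0.4357 -0.2106  0.123 ] Y 0.2788984114660872
[ 2.7 -0.5 11.8]
```

```bash
python3 -m handwheel '[{"translation":[0,-0.001,0.003],"angular":[0,0,0],"hand":1},{"translation":[0,0,0.003],"angular":[0,0,0],"hand":1},{"translation":[0,0,0.001],"angular":[0,0,0],"hand":1},{"translation":[0,0,0],"angular":[0,0,0],"hand":1}]'
for i in 1; do :; done
python3 -m handwheel '[{"translation":[0,0,0.002],"angular":[0,0,0],"hand":1},{"translation":[0,0,0],"angular":[0,0,0],"hand":1},{"translation":[0,0,0],"angular":[0,0,0],"hand":1}]'
```

```text
clock: 15.15
position: [0.4301, -0.2033, 0.2095]
ee_rot: [0.043, 0.507, 0.86, -0.025]
contact_force: [0.1, -0.3, -2.0]
width: 0.0279
gripper_force: 25.0
clock: 15.4
position: [0.4303, -0.2035, 0.2076]
ee_rot: [0.043, 0.507, 0.86, -0.025]
contact_force: [0.4, 1.2, -1.5]
width: 0.028
gripper_force: 25.0
```

```bash
python3 -m handwheel '[{"translation":[0,0,0.001],"angular":[0,0,0],"hand":1},{"translation":[0,0,0],"angular":[0,0,0],"hand":1},{"translation":[0,0,0],"angular":[0,0,0],"hand":1}]'
```

```text
clock: 15.65
position: [0.4304, -0.2036, 0.2066]
ee_rot: [0.043, 0.507, 0.86, -0.025]
contact_force: [0.3, -0.3, -1.4]
width: 0.0286
gripper_force: 25.0
```

```bash
python3 -m handwheel '[{"translation":[0,0,0.001],"angular":[0,0,0],"hand":1},{"translation":[0,0,0],"angular":[0,0,0],"hand":1},{"translation":[0,0,0],"angular":[0,0,0],"hand":1}]'
python3 -m handwheel '[{"translation":[0,0,0.001],"angular":[0,0,0],"hand":1},{"translation":[0,0,0],"angular":[0,0,0],"hand":1},{"translation":[0,0,0],"angular":[0,0,0],"hand":1}]'
```

```text
clock: 15.9
position: [0.4305, -0.2037, 0.2056]
ee_rot: [0.043, 0.507, 0.86, -0.025]
contact_force: [-1.0, 0.5, -0.8]
width: 0.0278
gripper_force: 25.0
clock: 16.15
position: [0.4308, -0.204, 0.2055]
ee_rot: [0.044, 0.507, 0.86, -0.025]
contact_force: [-1.5, 1.1, 4.4]
width: 0.0283
gripper_force: 25.5
```

Floor contact (Fz +4.4 N, motion stopped). I'm releasing and retreating along the tool axis.

```bash
python3 -m handwheel '[{"translation":[0,0,-0.0005],"angular":[0,0,0],"hand":1},{"translation":[0,0,0],"angular":[0,0,0],"hand":0.5},{"translation":[0,0,0],"angular":[0,0,0],"hand":0.4},{"translation":[0,0,0],"angular":[0,0,0],"hand":0.3},{"translation":[0,0,0],"angular":[0,0,0],"hand":0.3},{"translation":[0,0,0],"angular":[0,0,0],"hand":0.3},{"translation":[0,0,0],"angular":[0,0,0],"hand":0.3},{"translation":[0,0,0],"angular":[0,0,0],"hand":0.3}]' 20
python3 -m handwheel '[{"translation":[0,0,-0.005],"angular":[0,0,0],"hand":0.3},{"translation":[0,0,-0.01],"angular":[0,0,0],"hand":0.3},{"translation":[0,0,-0.02],"angular":[0,0,0],"hand":0.3},{"translation":[0,0,-0.025],"angular":[0,0,0],"hand":0.3},{"translation":[0,0,-0.025],"angular":[0,0,0],"hand":0.3},{"translation":[0,0,-0.02],"angular":[0,0,0],"hand":0.3}]'
python3 -m handwheel '[{"translation":[0.02,0,0],"angular":[0,0,0],"hand":0.3},{"translation":[0.03,0,0],"angular":[0,0,0],"hand":0.3},{"translation":[0.03,0,0],"angular":[0,0,0],"hand":0.3},{"translation":[0.03,0,0],"angular":[0,0,0],"hand":0.3},{"translation":[0.03,0,0],"angular":[0,0,0],"hand":0.3},{"translation":[0.03,0,0],"angular":[0,0,0],"hand":0.3},{"translation":[0.03,0,0],"angular":[0,0,0],"hand":0.3},{"translation":[0,0,0],"angular":[0,0,0],"hand":0.3},{"translation":[0,0,0],"angular":[0,0,0],"hand":0.3}]'
python3 -c "
from h import *
s=manip.get_image('side')[:,:,::-1].copy();t=manip.get_image('top')[:,:,::-1].copy()
cv2.imwrite('pics/i.png',np.hstack([crop(t,320,185,100,120,4),crop(s,265,75,98,120,4)]))"
```

```text
clock: 16.82
position: [0.4304, -0.2037, 0.205]
ee_rot: [0.043, 0.507, 0.86, -0.025]
contact_force: [-0.2, -0.5, 0.6]
width: 0.0598
gripper_force: 0.0
clock: 17.32
position: [0.4258, -0.1947, 0.3126]
ee_rot: [0.044, 0.507, 0.86, -0.025]
contact_force: [0.5, -0.2, 0.0]
width: 0.06
gripper_force: 0.0
clock: 18.07
position: [0.3287, -0.0195, 0.2908]
ee_rot: [0.044, 0.506, 0.861, -0.025]
contact_force: [-0.6, -0.6, 0.1]
width: 0.0597
gripper_force: 0.0
```

View pics/i.png

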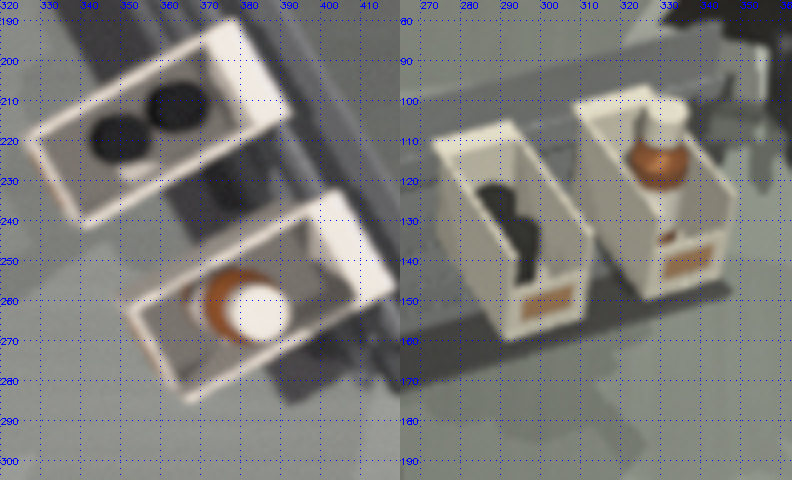

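The bottle stands upright in the hung bin, with its cap at top (384,263) and side (330,102). The lip is still square on the rail, the neighbour hasn't moved, and the arm is clear. I'm handing the job in.

```bash
python3 -c "
from rig import manip
print(manip.sign_off())"
```

```text
the job is handed in; nothing more can be done
None
```

The white bin is hooked squarely on the top rail beside its neighbour, the amber bottle was set down gently and stands upright on its floor, and I handed the job in at about 18 s; the neighbouring bin did not move, I never reached for the jar, and no verdict came back.

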